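Ready the welding bench: extraction, gas, ready

ROBOT

A 6-joint arm with a two-finger parallel gripper is mounted at the origin on the work surface. World frame = base frame: x ahead of the robot, y to its left, z up, the work surface at z = 0. Lengths are in m, angles in rad, forces in N, time in s.
With the tool pointing down it reaches from about 0.275 to 0.725 m from the base axis. Payload 5.6 kg.
Tool frame: the origin (TCP) lies at the very end of the fingers, on their centre line; the grasp point (between the pads) lies 19 mm behind it; z points along the fingers, y is the direction in which the jaws open and shut (so a half turn about z gives the same grasp; the last joint's range is limited). The gripper opens to 85 mm and grips with 20 to 120 N. Pads are 22 mm wide; open, the fingers measure 114 mm over their backs; the gripper's body (76 mm by 85 mm) begins 54 mm behind the grasp point. The pads swing forward as they close: fully open they stand 13 mm farther back than shut.
Start: joints at [0.285, 0.255, 0.108, 0, -1.424, -0.285], TCP at [0.55, 0, 0.231] pointing down, gripper open.
Joint ranges: [-2.95, 2.95], [-1.21, 1.97], [-1.09, 1.5], [-2.87, 1.71], [-2.94, -0.07], [-3.05, 3.05]. Speed limits (rad/s): [2.57, 2.57, 3.14, 3.14, 3.14, 3.14].

INTERFACE

Orientations are given as a rotation vector (axis times angle).
In Python, from cell import readout, optics, arm gives the robot as it stands.
- The arm moves only by the tool carry_out, never from a script. Its argument "increments" is a list that holds one entry, the list of rows, each a list of 5 numbers: the finger opening in mm, from 0 to 85.4, then the shift along the world's x, y, z scaled (see below), then the turn about the world's z scaled (see below). A call has 1 to 20 rows; each row is the pose to reach, as a shift and turn from the pose commanded when the call began; what a row does not reach only later rows make up. The controller multiplies each number of a shift by 0.75 m and each number of a turn by 90 degrees. A row lasts 1/10 s, in which the tool goes at most 50 mm and 8.59 degrees, less where a joint would pass 70% of its speed; a pose out of reach is approached as far as the arm can. A call with a number of a shift or a turn outside -1 to 1 is refused whole. A call with a gripper value outside its range is refused whole. The fingers move at their own pace and stop on an object; "force" is the grip in N (left out, the last holds). Time passes only in rows, so rows that repeat a pose let the fingers close. It gives the time, the measured TCP pose, the force and the opening at its end, in the units of the state.
- readout.observe(): the state, without advancing time (a new reading comes with each control period).
- optics.read_camera(name): name is "scene" or "side" or "wrist"; returns a dict with "img" (480x640x3 uint8, red, green, blue), "z_map" (480x640 float32, m along the optical axis (not along the pixel's ray), 0 where there is no reading), "camera_matrix" (3x3 intrinsics, pixels), "k1" (the pictures are not rectified: a ray, as slopes to the right and down, at radius r is drawn at 1 + k1 r^2 times it, then the intrinsics apply), "extrinsics" (4x4, takes a point from camera to world coordinates); the wrist camera has in their place "hand_eye" (4x4, takes a point from camera to tool coordinates, whose origin is the TCP and whose axes are the flange's). Camera axes: x right, y down, z forward; pixel columns grow to the right and rows downward; lengths in m; the calibration is good to about 2 mm. A picture is of the moment at which its call begins: read the wrist's pose just before it.
- arm.hand_in(): hands the job in, once; it reports no verdict.
The state is a dict: "time": time; "q": joint angles; "qd": joint speeds; "effort": joint torques, N m; "tool_pos": TCP position; "tool_rot": TCP orientation; "force": force on the tool from outside, world axes, zero at the start; "moment": the same for the moment, N m; "width": opening from 0.0 (shut) to 1.0 (fully open).
Only numpy, scipy, OpenCV 4.12 (cv2) and the standard library are available. Lean on these libraries where they do the work, as an engineer would, in place of code of your own. Each camera call takes 0.05 s, during which the arm holds its last target.

TASK

Get the welding bench ready with the fingertips: press the white fume-extraction button, then the blue gas button, then the green ready button on the remote control, in that order, each lightly and far enough that it stays in. Leave the red stop button and its yellow box untouched, do not shift the red magnet square, the steel bracket or the torch, and finish with the hand clear.

Things in the scene. Friction and masses are not known exactly. Their poses are not given: they have to be found in the camera images.
- extract_top (a point): centre of the upper face of the white button cap (36 mm across, flat), 98 mm above the bench while out; goes down with the cap; z up
- extract_btn (a joint): the white push button of the fume-extraction box; 0 = out (its top stands 16 mm above the black or steel rim disc round it), 0.010 = pushed down to its stop; moves straight down, about 3 N pushes it and it stays where it is left; its cap is soft and gives another 1 mm per 3.5 N, up to 5 mm, springing back when let go; it counts as in from 0.006 on
- extract_box: grey sheet-steel fume-extraction switch box, 90 (x) x 100 (y) x 80 mm high, fixed to the bench, black ribbed hose stub 30 mm long on its +x face; origin at the centre of its underside, z up; the white button is in the middle of its top
- gas_top (a point): centre of the upper face of the blue button cap (36 mm across, flat), 73 mm above the bench while out; goes down with the cap; z up
- gas_btn (a joint): the blue push button of the gas block; 0 = out (its top stands 16 mm above the black or steel rim disc round it), 0.010 = pushed down to its stop; moves straight down, about 3 N pushes it and it stays where it is left; its cap is soft and gives another 1 mm per 3.5 N, up to 5 mm, springing back when let go; it counts as in from 0.006 on
- gas_box: bare aluminium gas block, 85 (x) x 90 (y) x 55 mm high, fixed, two brass fittings on its +x face and a round gauge on its -x face; origin at the centre of its underside, z up; the blue button is in the middle of its top
- ready_top (a point): centre of the upper face of the green button cap (36 mm across, flat), 60 mm above the bench while out; goes down with the cap; z up
- ready_btn (a joint): the green push button of the remote control; 0 = out (its top stands 16 mm above the black or steel rim disc round it), 0.010 = pushed down to its stop; moves straight down, about 3 N pushes it and it stays where it is left; its cap is soft and gives another 1 mm per 3.5 N, up to 5 mm, springing back when let go; it counts as in from 0.006 on
- remote_box: black remote control, 125 (x) x 98 (y, over its steel guard bars) x 42 mm high, fixed; origin at the centre of its underside, z up; the green button is on its top, 18 mm to -x of the middle, a flat grey dial (28 mm across, 5 mm high) 40 mm to +x of the middle
- stop_btn (a joint): the red emergency stop button (40 mm across, its top 68 mm above the bench); 0 = out, 0.010 = in; must stay out
- stop_box: yellow emergency stop box, 70 x 70 x 50 mm high, fixed, red button in the middle of its top; not to be touched; origin at the centre of its underside
- square: loose red L-shaped magnet square lying flat, legs 70 mm, 18 mm thick, 0.35 kg; origin on its underside, in the middle of the leg along its x (the other leg runs to +y at its -x end)
- bracket: loose bare steel angle bracket, foot 60 x 60 mm lying flat, upright flange 45 mm high along its +x edge; origin at the centre of the foot's underside
- torch: loose blue-handled welding torch lying on the bench, about 180 mm long along its y, 24 mm thick, black head and white nozzle at its +y end pointing to its +x; origin on its underside at the middle of the blue handle
Things that resemble listed ones, but are neither listed nor needed, are in the scene too. There is more than one size of the remote_box; the job needs the middle-sized.

How it is judged:
On the way, in this order (a step that is already met when the one before it is completed fails the run):
1. the white button is in, blue and green still out (value of joint extract_btn above 0.006 m and value of joint each of gas_btn, ready_btn below 0.002 m), for 0.1 s.
2. then the blue button is in, green still out (value of joint gas_btn above 0.006 m and value of joint ready_btn below 0.002 m), for 0.1 s.
3. then the green button is in (value of joint ready_btn above 0.006 m), for 0.1 s.
At the end, for the whole second after the job is handed in: White, blue and green buttons each pushed in by at least 6 mm of their 10 mm, the red stop still out, and the magnet square, bracket and torch within 20 mm of where they were (value of joint each of extract_btn, gas_btn, ready_btn above 0.006 m and value of joint stop_btn below 0.002 m and distance of each of square, bracket, torch from where it was at the start of the episode below 0.02 m); the robot touches nothing.
It fails at once if blue pressed (3 mm or more) before white was in (value of joint gas_btn above 0.003 m and value of joint extract_btn below 0.006 m).
It fails at once if green pressed (3 mm or more) before blue was in (value of joint ready_btn above 0.003 m and value of joint gas_btn below 0.006 m).
It fails at once if a button or its box was struck or pushed hard (over 25 N) (contact force between anything else and extract_box above 25 N or contact force between anything else and gas_box above 25 N or contact force between anything else and remote_box above 25 N).
It fails at once if the stop button or its box was touched (contact force between anything else and stop_box above 1 N or value of joint stop_btn above 0.002 m).
It fails at once if the magnet square, bracket or torch was shifted over 20 mm or lifted over 10 mm (distance of any of square, bracket, torch from where it was at the start of the episode above 0.02 m or height (world z) of any of square, bracket, torch above 0.01 m).
It also fails if it takes over 53 s, if anything falls off the work surface, if the arm or the gripper's body presses on something with over 40 N, if the wrist force passes 120 N, or if a joint passes its speed limit or range.

## Working session

There is one attempt and no reset: what is moved stays moved. The work goes in short steps, Python scripts to look and compute and a tool call to move; the robot and the scene stay as the last step left them, time stands still between calls to the robot, and variables do not carry over. Pictures are saved under pics/ and viewed, and the job is handed in when it is done.

Besides the shell and the picture viewer there is one more tool, called after ">>>" as name(argument=value, ...) on one line, values as JSON. carry_out: Moves the arm, as the interface text tells. Its arguments: {"type":"object","properties":{"increments":{"type":"array","items":{"type":"array","items":{"type":"array","items":{"type":"number"}}}},"force":{"type":"number"}},"required":["increments"]}

```bash
mkdir -p pics
cat > h.py <<'E'
import numpy as np, cv2
from cell import readout, optics, arm
def grab(n):
    s=readout.observe(); c=optics.read_camera(n); 
    if 'hand_eye' in c:
        T=np.eye(4);T[:3,:3]=cv2.Rodrigues(np.array(s['tool_rot'],float))[0];T[:3,3]=s['tool_pos'];c['extrinsics']=T@c['hand_eye']
    return c
def save(c,p): cv2.imwrite(p,cv2.cvtColor(c['img'],cv2.COLOR_RGB2BGR))
def ray(c,u,v):
    K=c['camera_matrix'];p=cv2.undistortPoints(np.array([[[u,v]]],float),np.array(K),np.array([c['k1'],0,0,0,0.]))[0,0]
    return np.array([p[0],p[1],1.])
def P(c,u,v,h=2):
    z=c['z_map'][v-h:v+h+1,u-h:u+h+1];z=np.median(z[z>0]);E=c['extrinsics'];return E[:3,:3]@(ray(c,u,v)*z)+E[:3,3]
def onz(c,u,v,z):
    E=c['extrinsics'];d=E[:3,:3]@ray(c,u,v);o=E[:3,3];return o+d*(z-o[2])/d[2]
E
python3 - <<'E'
from h import *
import pickle
for n in('scene','side','wrist'):
    c=grab(n);save(c,f'pics/{n}0.png');pickle.dump(c,open(n+'0.pkl','wb'));print(n,c['k1'],c['extrinsics'].round(3).tolist())
s=readout.observe();print(s)
E
```

```text
scene -0.08011796128293242 [[0.645, 0.65, -0.401, 1.117], [0.764, -0.547, 0.342, -0.464], [0.002, -0.527, -0.85, 1.274], [0.0, 0.0, 0.0, 1.0]]
side 0.04646521446207934 [[-0.877, -0.276, 0.394, 0.034], [-0.48, 0.539, -0.691, 0.903], [-0.021, -0.795, -0.606, 0.877], [0.0, 0.0, 0.0, 1.0]]
wrist -0.061157885725672156 [[-1.0, 0.001, -0.001, 0.55], [0.001, 0.951, 0.31, -0.081], [0.002, 0.31, -0.951, 0.373], [0.0, 0.0, 0.0, 1.0]]
{'time': 0.15, 'q': array([ 2.84628674e-01,  2.55619123e-01,  1.07321149e-01, -2.88728682e-04,
       -1.42389237e+00, -2.84588979e-01]), 'qd': array([ 2.75634388e-04, -1.18097224e-03,  3.03264087e-03,  1.01496395e-03,
        1.03533441e-05, -3.78111983e-04]), 'effort': array([-1.13390255e-03, -3.86942518e+01,  2.38082260e+01,  5.36670327e+00,
       -4.55894769e-03,  1.90294440e-05]), 'tool_pos': array([5.49646939e-01, 4.67671646e-05, 2.30616934e-01]), 'tool_rot': array([ 2.22067044e+00, -2.22067659e+00, -1.44434092e-03]), 'force': array([-0.70920195, -0.22947699, -0.09657378]), 'moment': array([ 0.03067588, -0.01672434, -0.02456649]), 'width': 1.0042884811457584}
```

View pics/scene0.png

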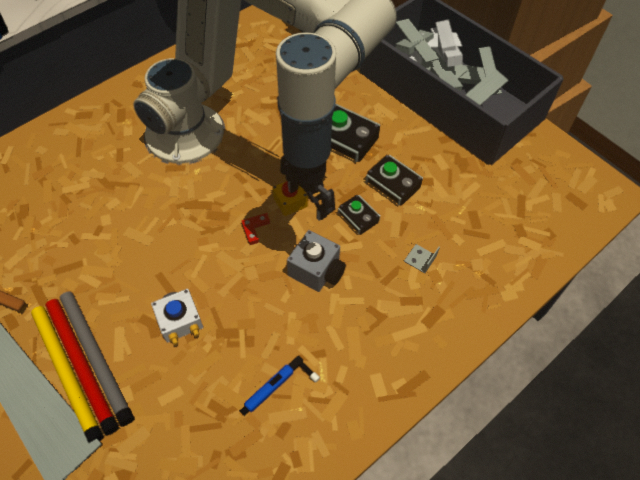

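View pics/side0.png

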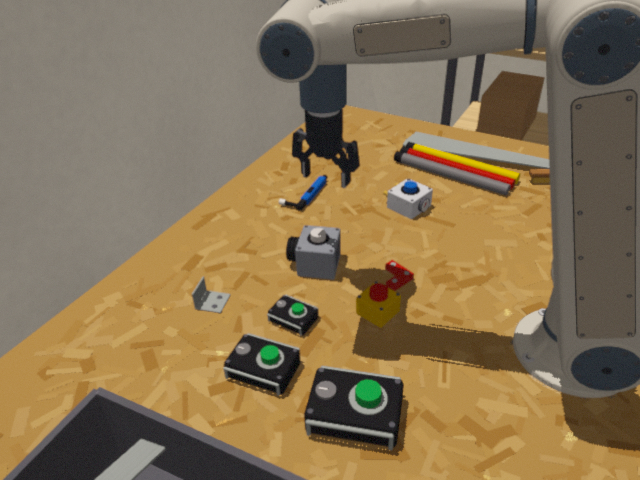

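View pics/wrist0.png

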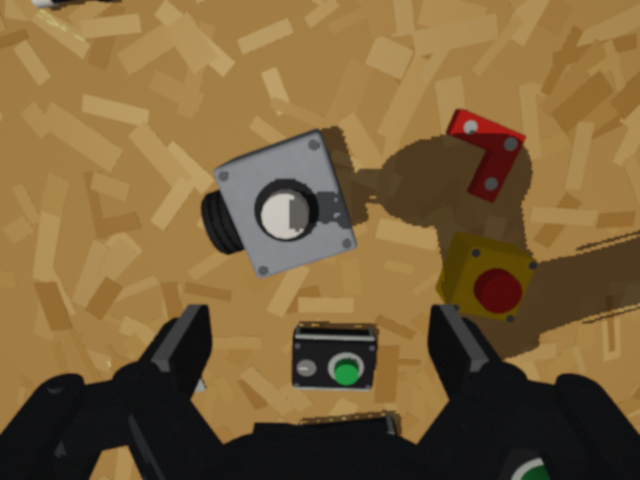

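The scene view shows white at about (314,248), blue at (174,309), the middle remote's green at (390,168), and stop at (288,190). I'll crop in and measure next.

Run:
```python
from h import *
import pickle
S=pickle.load(open('scene0.pkl','rb'));D=pickle.load(open('side0.pkl','rb'));W=pickle.load(open('wrist0.pkl','rb'))
def col(c,name):
    h=cv2.cvtColor(c['img'],cv2.COLOR_RGB2HSV)
    r={'green':((45,120,60),(80,255,255)),'blue':((105,150,60),(125,255,255))}[name]
    m=cv2.inRange(h,*map(np.array,r));n,l,st,ce=cv2.connectedComponentsWithStats(m)
    E=c['extrinsics']
    for i in range(1,n):
        if st[i,4]<40: continue
        ys,xs=np.where(l==i);Q=np.array([P(c,x,y,0) for x,y in zip(xs,ys) if c['z_map'][y,x]>0])
        if len(Q)==0: continue
        zt=np.percentile(Q[:,2],90);t=Q[Q[:,2]>zt-.005]
        print(name,ce[i].round(1),st[i],'ztop',zt.round(4),'ctr',((t.max(0)+t.min(0))/2).round(4),'ext',np.ptp(t,axis=0).round(3))
for n,c in(('scene',S),('side',D),('wrist',W)):
    print(n);col(c,'green');col(c,'blue')
for c,u,v in((S,314,246),(D,318,233),(W,270,210)): print('white',P(c,u,v).round(4))
for c,u,v in((D,379,291),(W,498,290)): print('stop',P(c,u,v).round(4))
a=cv2.resize(S['img'][130:300,230:440],None,fx=3.8,fy=3.5,interpolation=3)
cv2.imwrite('pics/a.png',a[...,::-1])
a=cv2.resize(D['img'][170:400,180:450],None,fx=2.6,fy=2.6,interpolation=3)
cv2.imwrite('pics/b.png',a[...,::-1])
```

```text
scene
green [339.5 117.6] [332 110  16  17 211] ztop 0.08 ctr [0.4282 0.1855 0.2996] ext [0.322 0.321 0.449]
green [389.9 167.6] [383 161  14  15 147] ztop 0.0632 ctr [0.4975 0.3223 0.0631] ext [0.037 0.037 0.01 ]
green [355.7 205. ] [351 200  10  11  88] ztop 0.0474 ctr [0.5229 0.1802 0.0459] ext [0.026 0.024 0.006]
blue [173.4 307.4] [166 301  16  14 179] ztop 0.0758 ctr [ 0.4822 -0.3333  0.0744] ext [0.034 0.034 0.007]
blue [267.7 388.7] [245 365  48  46 567] ztop 0.0271 ctr [ 0.7464 -0.2735  0.0262] ext [0.028 0.127 0.008]
side
green [297.3 307.7] [291 302  13  13 127] ztop 0.0456 ctr [0.5172 0.1844 0.0442] ext [0.026 0.026 0.007]
green [269.5 354. ] [260 345  19  20 304] ztop 0.0615 ctr [0.493  0.3245 0.0602] ext [0.036 0.035 0.007]
green [368.1 393. ] [356 379  26  29 629] ztop 0.08 ctr [0.2865 0.3291 0.0788] ext [0.044 0.046 0.007]
blue [314.  189.1] [302 176  24  28 232] ztop 0.0251 ctr [ 0.739  -0.2705  0.0266] ext [0.029 0.128 0.013]
blue [410.  187.1] [403 182  14  11 126] ztop 0.0754 ctr [ 0.4746 -0.328   0.0741] ext [0.032 0.037 0.007]
wrist
green [345.8 373.1] [335 360  24  26 483] ztop 0.0448 ctr [0.5222 0.1812 0.043 ] ext [0.023 0.027 0.006]
green [532.2 475. ] [522 467  24  13 155] ztop 0.0707 ctr [0.3026 0.3106 0.0701] ext [0.014 0.01  0.009]
white [5.723e-01 1.000e-04 9.750e-02]
white [ 0.5712 -0.002   0.097 ]
white [ 0.587  -0.0098  0.0977]
stop [0.378  0.083  0.0676]
stop [0.3885 0.0725 0.0675]
```

View pics/a.png

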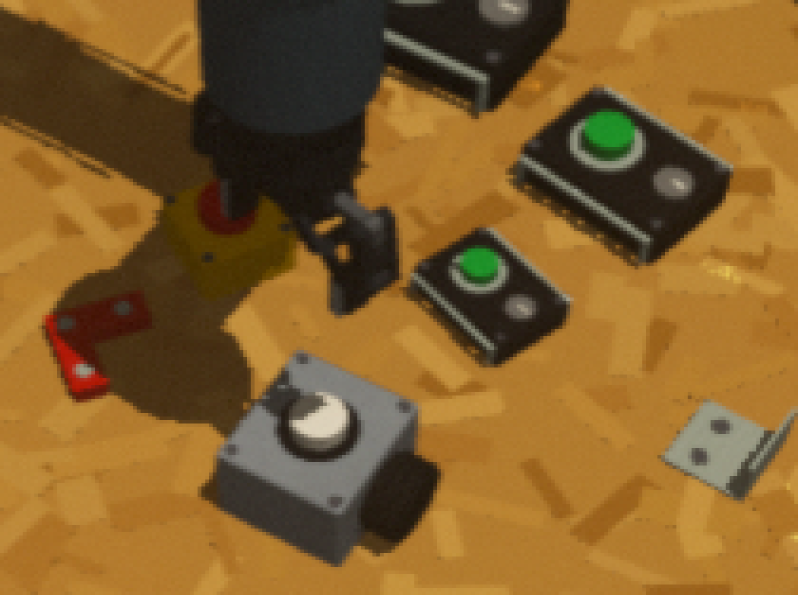

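View pics/b.png

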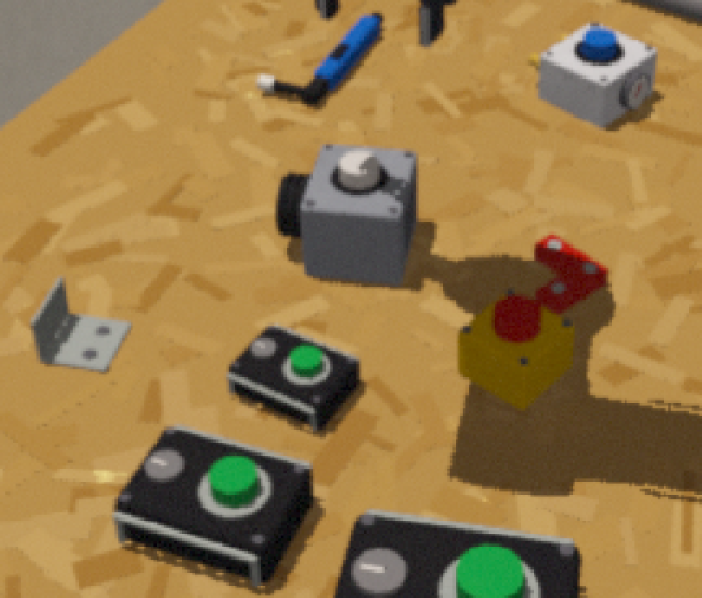

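Run:
```python
from h import *
import pickle
S=pickle.load(open('scene0.pkl','rb'));D=pickle.load(open('side0.pkl','rb'));W=pickle.load(open('wrist0.pkl','rb'))
# cap top by height in depth
for n,c,(u0,u1,v0,v1) in(('S',S,(285,345,225,290)),('D',D,(290,345,215,280)),('W',W,(200,370,120,280))):
    Q=np.array([P(c,u,v,0) for u in range(u0,u1) for v in range(v0,v1) if c['z_map'][v,u]>0])
    t=Q[(Q[:,2]>.092)&(Q[:,2]<.105)]
    print(n,len(t),t.mean(0).round(4),((np.percentile(t,1,0)+np.percentile(t,99,0))/2).round(4),np.ptp(t,axis=0).round(3),np.percentile(t[:,2],[10,50,90]).round(4))
print(onz(W,286,214,.098),onz(S,314.2,249,.098))
```

```text
S 170 [ 0.5764 -0.0063  0.0975] [ 0.5767 -0.0066  0.0979] [0.034 0.036 0.011] [0.0944 0.0976 0.1007]
D 135 [ 0.5707 -0.0009  0.0971] [ 0.5715 -0.0024  0.0964] [0.037 0.036 0.008] [0.0949 0.0972 0.0995]
W 1705 [ 0.5762 -0.0062  0.0975] [ 0.5761 -0.0059  0.0963] [0.036 0.035 0.008] [0.0966 0.0976 0.0985]
[ 0.57510082 -0.00678127  0.098     ] [ 0.57904199 -0.0049876   0.098     ]
```

>>> carry_out(increments=[[[0,0.0333,-0.0067,0,0],[0,0.0333,-0.0067,0,0],[0,0.0333,-0.0067,0,0],[0,0.0333,-0.0067,-0.05,0],[0,0.0333,-0.0067,-0.1,0],[0,0.0333,-0.0067,-0.15,0],[0,0.0333,-0.0067,-0.15,0]]])

```text
time: 0.85
tool_pos: [0.5706, -0.0052, 0.1137]
tool_rot: [2.215, -2.216, -0.011]
force: [-1.5, -0.0, -0.5]
width: -0.002
```

Run:
```python
from h import *
s=readout.observe();print(s['time'],s['tool_pos'],s['force'],s['width'])
for n in('scene','side','wrist'):
    c=grab(n);save(c,f'pics/{n}1.png')
    if n!='wrist':
        u,v=(314,248) if n=='scene' else (318,233)
        cv2.imwrite(f'pics/{n}1c.png',cv2.resize(c['img'][v-55:v+55,u-70:u+70],None,fx=4,fy=4,interpolation=3)[...,::-1])
```

```text
0.85 [ 0.57057396 -0.00519532  0.11367378] [-1.47523164 -0.0310418  -0.48699847] -0.0022705706006170725
```

View pics/side1c.png

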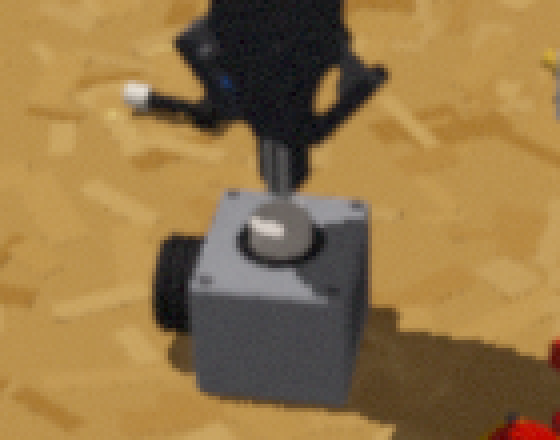

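View pics/wrist1.png

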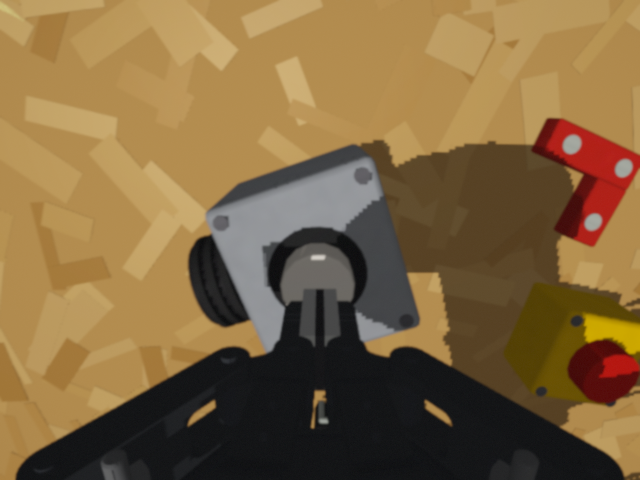

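View pics/scene1c.png

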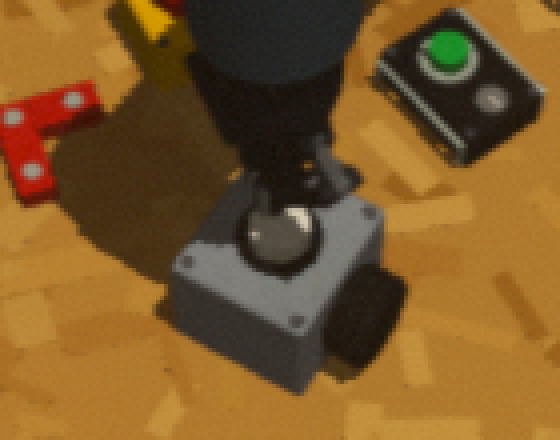

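Run:
```python
from h import *
s=readout.observe();print(s['time'],s['tool_pos'],s['tool_rot'],s['force'],s['qd'].round(3))
```

```text
1.0 [ 0.57606236 -0.0050111   0.12111893] [-2.22080606  2.21932792 -0.00391143] [-0.30118287 -0.69190622  0.58118064] [-0.001 -0.012  0.024 -0.002  0.007  0.001]
```

>>> carry_out(increments=[[[0,0,0,-0.002,0],[0,0,0,-0.006,0],[0,0,0,-0.012,0],[0,0,0,-0.018,0],[0,0,0,-0.022,0],[0,0,0,-0.025,0],[0,0,0,-0.028,0],[0,0,0,-0.031,0],[0,0,0,-0.034,0],[0,0,0,-0.036,0],[0,0,0,-0.036,0],[0,0,0,-0.036,0]]])

```text
time: 2.2
tool_pos: [0.5749, -0.005, 0.0918]
tool_rot: [2.221, -2.221, 0.0]
force: [-1.1, 0.0, 1.7]
width: -0.001
```

>>> carry_out(increments=[[[0,0,0,-0.002,0],[0,0,0,-0.004,0],[0,0,0,-0.006,0],[0,0,0,-0.007,0],[0,0,0,-0.008,0],[0,0,0,-0.008,0],[0,0,0,-0.008,0]]])

```text
time: 2.9
tool_pos: [0.575, -0.005, 0.0863]
tool_rot: [-2.222, 2.221, -0.001]
force: [-1.5, 0.5, 6.8]
width: -0.0
```

>>> carry_out(increments=[[[0,0,0,0.01,0],[0,0,0,0.03,0],[0,0,0,0.07,0],[0,0,0,0.11,0],[0,0,0,0.15,0],[0,0,0,0.16,0],[0,0,0,0.16,0],[0,0,0,0.16,0]]])

```text
time: 3.7
tool_pos: [0.5744, -0.0048, 0.2046]
tool_rot: [2.221, -2.221, -0.002]
force: [-0.5, 0.2, -0.9]
width: 0.003
```

Run:
```python
from h import *
c=grab('wrist');save(c,'pics/wrist2.png')
Q=np.array([P(c,u,v,0) for u in range(200,420) for v in range(100,400) if c['z_map'][v,u]>0])
m=(abs(Q[:,0]-.575)<.06)&(abs(Q[:,1]+.005)<.06)&(Q[:,2]>.07)&(Q[:,2]<.12)
print(np.histogram(Q[m][:,2],bins=np.arange(.07,.12,.002)))
```

```text
(array([ 241,   66,  105,  480, 7674, 5168,  241,   62, 1279,  495,    1,
          0,    0,    0,    0,    0,    0,    0,    0,    0,    0,    0,
          0,    0]), array([0.07 , 0.072, 0.074, 0.076, 0.078, 0.08 , 0.082, 0.084, 0.086,
       0.088, 0.09 , 0.092, 0.094, 0.096, 0.098, 0.1  , 0.102, 0.104,
       0.106, 0.108, 0.11 , 0.112, 0.114, 0.116, 0.118]))
```

View pics/wrist2.png

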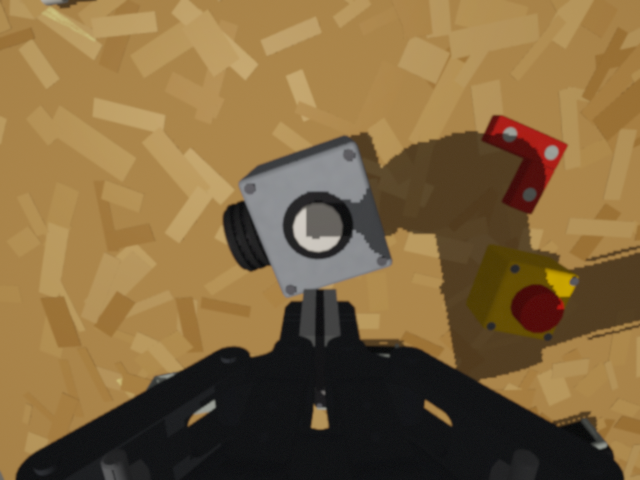

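White's cap now sits at about 88 mm, so it is fully in. Next I go to blue and check its position from above.

>>> carry_out(increments=[[[0,-0.01,-0.03,0,0],[0,-0.025,-0.085,0,0],[0,-0.041,-0.14,0,0],[0,-0.058,-0.195,0,0],[0,-0.074,-0.25,0,0],[0,-0.09,-0.305,0,0],[0,-0.106,-0.36,0,0],[0,-0.118,-0.4,0,0],[0,-0.125,-0.425,0,0],[0,-0.128,-0.435,0,0],[0,-0.128,-0.435,0,0],[0,-0.128,-0.435,0,0],[0,-0.128,-0.435,0,0]]])

```text
time: 5.05
tool_pos: [0.4793, -0.3303, 0.2056]
tool_rot: [-2.223, 2.22, 0.001]
force: [0.5, -0.1, -0.4]
width: -0.002
```

Run:
```python
from h import *
c=grab('wrist');save(c,'pics/wrist3.png')
h=cv2.cvtColor(c['img'],cv2.COLOR_RGB2HSV);m=cv2.inRange(h,(105,150,60),(125,255,255))
ys,xs=np.where(m>0);Q=np.array([P(c,x,y,0) for x,y in zip(xs,ys)]);t=Q[(Q[:,2]>.069)&(Q[:,2]<.08)]
print(len(t),t.mean(0),np.percentile(t,[2,98],axis=0),np.median(t[:,2]))
print(readout.observe()['tool_pos'])
```

```text
1663 [ 0.48016917 -0.33401479  0.07257494] [[ 0.46450571 -0.34971848  0.07072378]
 [ 0.49601935 -0.31786727  0.07400128]] 0.07263541580018995
[ 0.47937152 -0.33030565  0.20573449]
  return _methods._mean(a, axis=axis, dtype=dtype,
  ret = ret.dtype.type(ret / rcount)
```

View pics/wrist3.png

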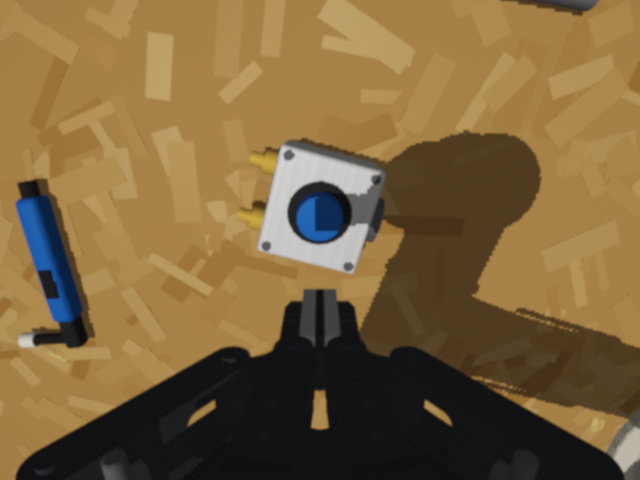

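Blue is at (320,217) in the wrist view, which works out to (0.480, -0.333, 0.073). The offset is about 2 mm.

>>> carry_out(increments=[[[0,0,-0.003,-0.02,0],[0,0,-0.003,-0.06,0],[0,0,-0.003,-0.1,0],[0,0,-0.003,-0.13,0],[0,0,-0.003,-0.15,0],[0,0,-0.003,-0.16,0],[0,0,-0.003,-0.165,0],[0,0,-0.003,-0.17,0],[0,0,-0.003,-0.174,0],[0,0,-0.003,-0.178,0],[0,0,-0.003,-0.182,0],[0,0,-0.003,-0.186,0],[0,0,-0.003,-0.19,0],[0,0,-0.003,-0.192,0],[0,0,-0.003,-0.193,0],[0,0,-0.003,-0.193,0],[0,0,-0.003,-0.193,0]]])

```text
time: 6.8
tool_pos: [0.4794, -0.3337, 0.0616]
tool_rot: [-2.221, 2.221, -0.002]
force: [-0.0, 0.9, 5.1]
width: 0.002
```

>>> carry_out(increments=[[[0,0,0,0.01,0],[0,0,0,0.03,0],[0,0,0,0.07,0],[0,0,0,0.12,0],[0,0,0,0.16,0],[0,0,0,0.185,0],[0,0,0,0.193,0],[0,0,0,0.193,0],[0,0,0,0.193,0]]])

```text
time: 7.7
tool_pos: [0.4783, -0.333, 0.2042]
tool_rot: [2.221, -2.221, -0.004]
force: [0.2, 0.5, -0.5]
width: 0.005
```

```bash
cat > q.py <<'E'
from h import *
import sys
lo,hi=(((105,150,60),(125,255,255)) if sys.argv[1]=='b' else ((45,120,60),(80,255,255)))
c=grab('wrist');save(c,sys.argv[2])
m=cv2.inRange(cv2.cvtColor(c['img'],cv2.COLOR_RGB2HSV),lo,hi)
n,l,st,ce=cv2.connectedComponentsWithStats(m)
for i in range(1,n):
    if st[i,4]<100: continue
    ys,xs=np.where(l==i);Q=np.array([P(c,x,y,0) for x,y in zip(xs,ys) if c['z_map'][y,x]>0]);p=np.percentile(Q,[2,98],axis=0)
    print(ce[i],st[i,4],'mid',p.mean(0).round(4),'ext',(p[1]-p[0]).round(4),'zmed',np.median(Q[:,2]))
print(readout.observe()['tool_pos'])
E
python3 q.py b pics/wrist4.png
```

```text
[317.12613156 218.35606518] 1657 mid [ 0.4804 -0.333   0.06  ] ext [0.0323 0.0335 0.0081] zmed 0.06253148736609754
[ 47.32636789 258.48638988] 3637 mid [ 0.7421 -0.2762  0.0158] ext [0.0254 0.1211 0.0186] zmed 0.021975472315981848
[ 0.47823072 -0.33302216  0.20398495]
```

Blue went down from 0.0726 to 0.0625, so it is in. Now over to the middle-sized remote.

>>> carry_out(increments=[[[0,0.001,0.03,0,0],[0,0.002,0.085,0,0],[0,0.004,0.14,0,0],[0,0.005,0.195,0,0],[0,0.007,0.25,0,0],[0,0.008,0.305,0,0],[0,0.009,0.36,0,0],[0,0.011,0.415,0,0],[0,0.012,0.47,0,0],[0,0.014,0.525,0,0],[0,0.015,0.58,0,0],[0,0.017,0.635,0,0],[0,0.018,0.69,0,0],[0,0.019,0.745,0,0],[0,0.021,0.8,0,0],[0,0.022,0.845,0,0],[0,0.023,0.87,0,0],[0,0.023,0.875,0,0],[0,0.023,0.875,0,0],[0,0.023,0.875,0,0]]])

```text
time: 9.75
tool_pos: [0.4962, 0.3216, 0.2056]
tool_rot: [2.22, -2.222, 0.0]
force: [-0.7, 0.2, -1.1]
width: 0.004
```

```bash
python3 q.py g pics/wrist5.png
```

```text
[285.68164062  28.29394531] 1024 mid [0.5213 0.1824 0.0426] ext [0.0225 0.0227 0.0058] zmed 0.04397833571180876
[319.13831899 217.56518862] 1511 mid [0.4972 0.3219 0.0576] ext [0.0301 0.0316 0.0068] zmed 0.059564001392993504
[581.79865093 227.62293423] 2965 mid [0.2908 0.3265 0.0689] ext [0.0426 0.0412 0.0201] zmed 0.07735666432001698
[0.49631135 0.32157167 0.20587275]
```

View pics/wrist5.png

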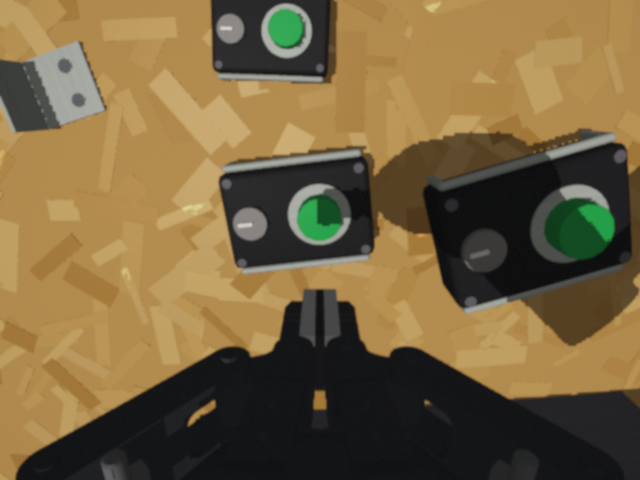

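The view shows the middle remote with its green cap at (319,217). It lies under the tool to within 1 mm, with its top at 60 mm.

>>> carry_out(increments=[[[0,0,0,-0.02,0],[0,0,0,-0.06,0],[0,0,0,-0.11,0],[0,0,0,-0.145,0],[0,0,0,-0.165,0],[0,0,0,-0.175,0],[0,0,0,-0.18,0],[0,0,0,-0.185,0],[0,0,0,-0.189,0],[0,0,0,-0.193,0],[0,0,0,-0.197,0],[0,0,0,-0.201,0],[0,0,0,-0.205,0],[0,0,0,-0.208,0],[0,0,0,-0.21,0],[0,0,0,-0.21,0],[0,0,0,-0.21,0]]])

```text
time: 11.5
tool_pos: [0.4965, 0.323, 0.0488]
tool_rot: [-2.221, 2.221, -0.0]
force: [-0.6, -0.4, 4.8]
width: -0.004
```

>>> carry_out(increments=[[[0,0,0,0.01,0],[0,0,0,0.03,0],[0,0,0,0.07,0],[0,0,0,0.12,0],[0,0,0,0.17,0],[0,0,0,0.2,0],[0,0,0,0.21,0],[0,0,0,0.21,0],[0,0,0,0.21,0],[0,0,0,0.21,0]]])

```text
time: 12.5
tool_pos: [0.4955, 0.3222, 0.2039]
tool_rot: [2.219, -2.219, -0.001]
force: [-0.2, 0.7, 0.3]
width: 0.002
```

```bash
python3 q.py g pics/wrist6.png
python3 - <<'E'
from h import *
for n in('scene','side'): save(grab(n),f'pics/{n}9.png')
E
```

```text
[284.08733205  27.38003839] 1042 mid [0.5215 0.1825 0.0425] ext [0.0226 0.0225 0.0064] zmed 0.0439811377524717
[317.62814815 215.52740741] 1350 mid [0.4973 0.3224 0.0497] ext [0.03   0.0307 0.0029] zmed 0.04963997360697331
[581.33774396 227.84849487] 3023 mid [0.2908 0.3265 0.0687] ext [0.0431 0.0411 0.0203] zmed 0.07732709779216307
[0.49562559 0.32230304 0.20409672]
```

View pics/scene9.png

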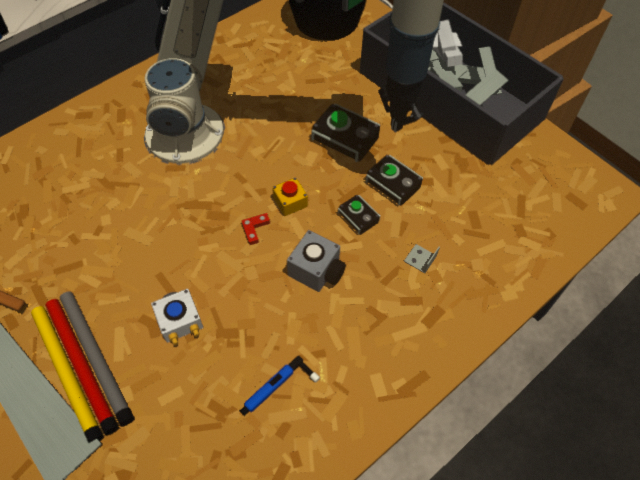

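View pics/side9.png

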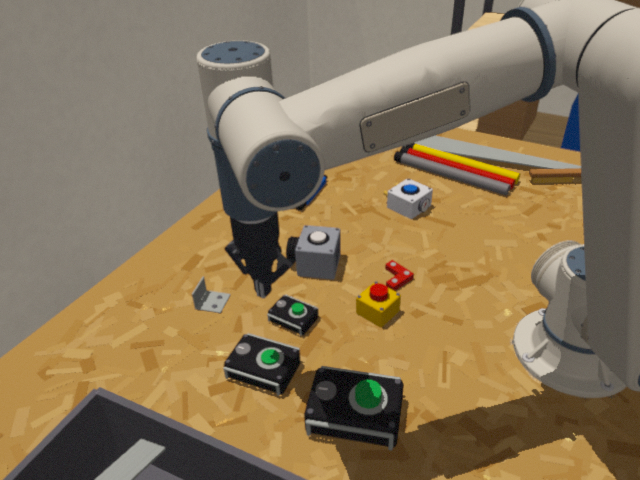

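All three caps are down. The stop button (290,188 in the scene view), square, bracket and torch are where they were, and the hand is 0.2 m up and clear.

```bash
python3 -c "
from h import *
print(arm.hand_in())"
```

```text
the job is handed in; nothing more can be done
None
```

I pressed the white, blue and green buttons in that order with closed fingertips. I handed the job in at about 12.7 s; no verdict was reported.

| Button | Cap top before (mm) | Cap top after (mm) | Highest force read (N) |
|---|---|---|---|
| White | 97.5 | about 88 | 6.8 |
| Blue | 72.6 | 62.5 | 5.1 |
| Green (middle-sized remote) | 59.6 | 49.6 | 4.8 |

- **Buttons:** each cap dropped about 10 mm, which is its full travel, and stayed down after I lifted off. The forces are the readings at the end of each press.
- **Things to leave alone:** in the last scene and side pictures the red stop stands out. The magnet square, bracket and torch appear where they started, though I compared those by eye rather than measuring them.
- **Hand:** it ended about 0.2 m above the bench, with the force reading close to zero.
- **Disagreements:** the scene and side cameras differed by about 5 to 8 mm on button positions. The wrist camera settled the blue and green positions. For white I pressed at a point within about 2 mm of the wrist camera's reading.

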